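# Pin the drawbar of the bench fixture

### The arm

A 6-joint arm with a two-finger parallel gripper is mounted at the origin on the work surface. World frame = base frame: x ahead of the robot, y to its left, z up, the work surface at z = 0. Lengths are in m, angles in degrees, forces in N, time in s.
With the tool pointing down it reaches from about 0.275 to 0.825 m from the base axis. Payload 5.2 kg.
Tool frame: the origin (TCP) lies at the very end of the fingers, on their centre line; the grasp point (between the pads) lies 19 mm behind it (env.hold_point_z is the distance from the TCP to the grasp point, in m); y points along the fingers, z is the direction in which the jaws open and shut, and the axes are right-handed (so a half turn about y gives the same grasp; the last joint's range is limited). The gripper opens to 93 mm and grips with 3 to 60 N. Pads are 15 mm wide; open, the fingers measure 128 mm over their backs; the gripper's body (75 mm by 188 mm) begins 65 mm behind the grasp point.
Start: joints at [-87.135, 14.817, 87.949, -0, 77.235, -11.62], TCP at [0.138, -0.533, 0.219] pointing down, gripper open.
Joint ranges: [-179.93, 179.93], [-52.35, 119.4], [10.71, 147.94], [-69.91, 249.91], [12.55, 155.21], [-178.61, 178.61]. Speed limits (degrees/s): [147.25, 147.25, 180, 180, 180, 180].

### API

Orientations are given as a 3x3 rotation matrix whose columns are the frame's x, y, z axes.
In Python, from bench import env gives the robot as it stands.
- The arm moves only by the shell command python3 -m handwheel 'ROWS' [OPENING] [FORCE]. ROWS is JSON, a list that holds one entry, the list of rows, each a list of 4 numbers: the shift along the tool's x, y, z in m, then the turn about the tool's y in degrees. A call has 1 to 12 rows; each row shifts and turns the pose as measured when the row begins, along the tool's axes as they then stand; what a row does not reach is not made up. A row lasts 1/8 s, in which the tool goes at most 62.5 mm and 10.7 degrees, less where a joint would pass 70% of its speed; a pose out of reach is approached as far as the arm can. A call with a gripper value outside its range is refused whole. OPENING is the opening, from 0 (shut) to 1 (fully open), set as the call begins (- or left out, the last holds). The fingers move at their own pace and stop on an object; FORCE is the grip in N (left out, the last holds). Time passes only in rows, so rows that do not move let the fingers close. It gives the time, the measured TCP pose, the force and the opening at its end, in the units of the state.
- env.get_obs(): the state, without advancing time (a new reading comes with each control period).
- env.snapshot(name): name is "side" or "top" or "wrist"; returns (picture, depth): 400x640x3 uint8, red, green, blue; 400x640 float32, m along the optical axis (not along the pixel's ray), 0 where there is no reading.
- env.camera_info(name): a dict with "intrinsics" (3x3 intrinsics, pixels), "R" (3x3) and "t" (3): a world point X has camera coordinates R X + t; the wrist camera has in their place "mount" (4x4, takes a point from camera to tool coordinates, whose origin is the TCP and whose axes are the tool frame's). Camera axes: x right, y down, z forward; pixel columns grow to the right and rows downward; lengths in m; the calibration is good to about 2 mm. A picture is of the moment at which its call begins: read the wrist's pose just before it. camera_info takes no time and is no camera call.
- env.finish_job(): hands the job in, once; it reports no verdict.
Trained networks look in the newest picture that a camera, given by its name, has taken for a name from the list of things; names that differ only in an ending like _2 or _b are one class to them, and where a whole thing is asked for, a point or a joint stands for the part that bears it (a point fixed in the world has none). Each returns a list of dicts, best first, with "confidence" (0 to 1); they miss things now and then, are a little off and sometimes report something else, mostly with a low value. They report only what shows in the picture. A call takes as long as a camera call. They do not tell look-alikes from the thing itself.
- env.boxes_of(camera, query): "point" ([row, column] in pixels, amid what is visible of it).
- env.cut_out(camera, query): "mask" (400x640 bool, what is visible of it) and "point" ([row, column] in pixels, amid what is visible of it).
- env.spot_point(camera, query): "point" ([row, column] in pixels: a listed point, or the origin of a listed thing).
The state is a dict: "clock": time; "joint_positions": joint angles; "qvel": joint speeds; "joint_torque": joint torques, N m; "ee_pos": TCP position; "tool_rot": TCP orientation; "contact_force": force on the tool from outside, world axes, zero at the start; "ft_torque": the same for the moment, N m; "grip_width": opening from 0.0 (shut) to 1.0 (fully open).
Only numpy, scipy, OpenCV 4.12 (cv2) and the standard library are available. Lean on these libraries where they do the work, as an engineer would, in place of code of your own. Each camera call takes 0.05 s, during which the arm holds its last target. There are 200 camera calls.

### The job

Take the steel locking pin out of its wooden stand and pin the fixture's drawbar with it: stand the pin in the hole on top of the guide block, ease the drawbar in by its knob until you feel its hidden eye come under the pin, and thread the pin through eye and lower wall until its head sits fully home on the block. Work gently, never forcing the pin against the fixture (keep it well under 30 N), let go at the end, and leave the V-block, hammer and file where they lie.

Things in the scene. Friction and masses are not known exactly. Their poses are not given: they have to be found in the camera images.
- fixture: The fixture, fixed: dark steel guide block, top 70 mm above the table, on a grey base plate 190 x 80 x 8 mm. Origin on the table under the pin hole; z up; x is the way the drawbar is pushed in (knob on the -x side). The block spans x -62..66, y -28..28 mm. Top wall z 70..48 mm, then the drawbar's tongue, then bottom wall z 32..18 with a 13.5 mm hole right under the top one, then 10 mm of air.
- pin_hole (a point): Centre of the mouth of the round top hole, 13.2 mm wide, in the flat top of the guide block, 70 mm above the table. The drawbar's tongue always lies under it: a pin put in stops on the tongue, its tip 47 mm above the table, stays up by itself (leaning up to 5 degrees) and cannot go on until the eye comes under it.
- drawbar (a joint): Slide of the drawbar, m, growing as it is pushed in (+x of the fixture); 0 with the knob 142 mm from the pin hole, travel -0.006 to 0.054. It starts at -0.004..0.004, pulled back, rubs with about 2.5 N and stays where left. When the eye is under the pin, the pin drops of its own weight and locks the drawbar: the push on the knob then rises quickly. Move it slowly.
- knob_top (a point): Centre of the top of the drawbar's upright black knob: 20 mm wide, 61 to 95 mm above the table, on a 12 mm stem. The tongue (30 mm wide, z 47..33 mm in the block) has the eye, a 13.5 mm hole, hidden in the block. It is screwed into the drawbar by an unseen amount, other each time: the eye is 92 to 128 mm from the knob's axis, so 10 to 54 mm short of the pin at the start.
- pin: Locking pin, plain steel, 100 to 160 g, loose. Origin at the centre of its lower tip, z towards its head. Shank 12 mm wide, 57 mm long, the lowest 5 mm tapering to a flat tip 9.5 mm wide; then a round head 22 mm wide, 57 to 89 mm above the tip. Starts upright in its stand, tip 6 mm above the table. Fully home its tip is 13 mm above the table, the head down on the block.
- pin_stand: The pin's stand, fixed: a wooden block 50 x 50 x 50 mm with a 14.5 mm hole 44 mm deep in its top, in which the pin starts. Origin in the centre of its underside.
- v_block: Steel V-block, 60 x 50 x 44 mm with a groove along its top; a bystander. Origin in the centre of its underside.
- hammer: Hammer with a wooden handle, 200 mm long, lying on the table; a bystander. Origin midway along it, x towards the head.
- file: Flat file with a wooden handle, about 205 mm long, lying on the table; a bystander. Origin near mid-length, x towards the blade's point.
There are look-alikes about, which are no part of the job. There is more than one size of the pin; the one meant has the size given above.

How it is judged (in metres and radians):
On the way:
1. the pin's tip is in the top hole of the guide block, more than 6 mm deep (z of pin in the frame of fixture below 0.064 m and horizontal distance between pin and pin_hole below 0.004 m), for 0.1 s.
At the end, for the whole second after the job is handed in: the pin stands upright (within 0.06 rad) through top wall, eye and bottom wall, within 3 mm of the hole's axis, its head down on the block to within 2.5 mm, at rest (z of pin in the frame of fixture between 0.01 and 0.0155 m and horizontal distance between pin and pin_hole below 0.003 m and angle between pin's own z axis and vertical below 0.06 rad and linear speed of pin below 0.01 m/s); the robot touches nothing.
It fails at once if the pin is forced against the fixture or its drawbar with more than 30 N (contact force between pin and fixture above 30 N).
It fails at once if the v-block is shifted by more than 30 mm (distance of v_block from where it was at the start of the episode above 0.03 m).
It fails at once if the hammer is shifted by more than 30 mm (distance of hammer from where it was at the start of the episode above 0.03 m).
It fails at once if the file is shifted by more than 30 mm (distance of file from where it was at the start of the episode above 0.03 m).
It also fails if it takes over 61 s, if anything falls off the work surface, if the arm or the gripper's body presses on something with over 40 N, if the wrist force passes 120 N, or if a joint passes its speed limit or range.

## Working session

There is one attempt and no reset: what is moved stays moved. The work goes in short steps, Python scripts to look and compute and a shell command to move; the robot and the scene stay as the last step left them, time stands still between calls to the robot, and variables do not carry over. Pictures are saved under pics/ and viewed, about 8 in all and at most 12, crops included, and the job is handed in when it is done.

```bash
ls; mkdir -p pics
cat > h.py <<'E'
import numpy as np, cv2
from bench import env
def look(cam):
    o=env.get_obs(); im,d=env.snapshot(cam); c=env.camera_info(cam); K=np.array(c["intrinsics"])
    if "mount" in c:
        T=np.eye(4);T[:3,:3]=o["tool_rot"];T[:3,3]=o["ee_pos"];M=T@np.array(c["mount"])
    else:
        M=np.eye(4);R=np.array(c["R"]);M[:3,:3]=R.T;M[:3,3]=-R.T@np.array(c["t"])
    return im,d,K,M
def cloud(d,K,M):
    v,u=np.mgrid[:d.shape[0],:d.shape[1]]
    p=np.stack([(u-K[0,2])/K[0,0]*d,(v-K[1,2])/K[1,1]*d,d],-1)
    P=p@M[:3,:3].T+M[:3,3]; P[d<=0]=np.nan; return P
def onplane(rc,z,K,M):
    r=M[:3,:3]@np.array([(rc[1]-K[0,2])/K[0,0],(rc[0]-K[1,2])/K[1,1],1.]); return M[:3,3]+r*(z-M[2,3])/r[2]
def project(X,K,M):
    p=M[:3,:3].T@(np.array(X)-M[:3,3]); q=K@p; return q[1]/q[2],q[0]/q[2]
def save(n,im): cv2.imwrite("pics/"+n,im[...,::-1])
E
python3 - <<'E'
from h import *
np.set_printoptions(precision=4,suppress=True)
o=env.get_obs();print({k:np.array(v) for k,v in o.items()})
for cam in("top","side"):
    im,d,K,M=look(cam);save(cam+"0.png",im);P=cloud(d,K,M);print(cam,M[:3,3],M[:3,2],K[0,0])
    for q in("pin","pin_stand","fixture","v_block","hammer","file","knob_top","pin_hole"):
        f=env.spot_point if q in("knob_top","pin_hole") else env.boxes_of
        for r in f(cam,q)[:4]:
            a=np.round(r["point"]).astype(int);print(q,round(r["confidence"],2),a,P[tuple(np.clip(a,0,[399,639]))])
E
```

```text
pics
{'clock': array(0.), 'joint_positions': array([-87.1352,  14.8595,  88.0123,  -0.0004,  77.2351, -11.6206]), 'qvel': array([-0.0748,  0.0208,  0.1062,  0.0001, -0.0025, -0.0038]), 'joint_torque': array([ -0.    , -43.7308, -28.3999,   0.0718,   0.0409,  -0.0001]), 'ee_pos': array([ 0.1376, -0.5319,  0.2178]), 'tool_rot': array([[-0.9682, -0.0001,  0.2501],
       [-0.2501,  0.0019, -0.9682],
       [-0.0004, -1.    , -0.0018]]), 'contact_force': array([-0.3883, -0.4484,  0.3012]), 'ft_torque': array([ 0.0252, -0.0009,  0.0459]), 'grip_width': array(0.9958)}
top [ 0.4958 -0.0225  1.024 ] [ 0.0876 -0.0088 -0.9961] 426.83894295710513
pin 0.61 [258 375] [ 0.4619 -0.1645  0.1245]
pin 0.45 [257 411] [ 0.4621 -0.2475  0.094 ]
pin 0.43 [235 431] [ 0.5096 -0.3018  0.0624]
pin_stand 0.94 [257 402] [ 0.4606 -0.2381  0.0478]
fixture 0.94 [196 300] [ 0.6002 -0.0077  0.0696]
v_block 0.82 [253 198] [0.4743 0.2316 0.0226]
v_block 0.62 [258 403] [ 0.4584 -0.2402  0.0487]
hammer 0.57 [169 185] [0.6758 0.2704 0.0028]
knob_top 0.94 [243 318] [ 0.4945 -0.0462  0.0935]
pin_hole 0.94 [186 296] [0.6261 0.0017 0.0458]
side [0.1438 0.4415 0.7975] [ 0.4682 -0.4779 -0.7432] 496.1511477927964
pin 0.96 [186 422] [ 0.4547 -0.1555  0.1025]
pin 0.63 [169 443] [ 0.461  -0.2402  0.0828]
pin_stand 0.87 [188 441] [ 0.448  -0.2254  0.0474]
pin_stand 0.59 [170 444] [ 0.4577 -0.2388  0.0833]
v_block 0.78 [338 265] [0.4624 0.2442 0.0449]
hammer 0.85 [269 186] [0.6809 0.2488 0.02  ]
file 0.97 [134 359] [ 0.7027 -0.2642  0.0147]
knob_top 0.77 [212 368] [ 0.4899 -0.0389  0.0962]
pin_hole 0.97 [197 305] [ 0.6235 -0.0067  0.0593]
```

View pics/top0.png

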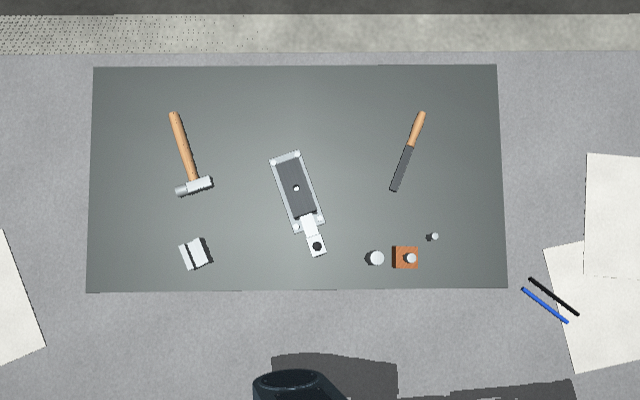

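View pics/side0.png

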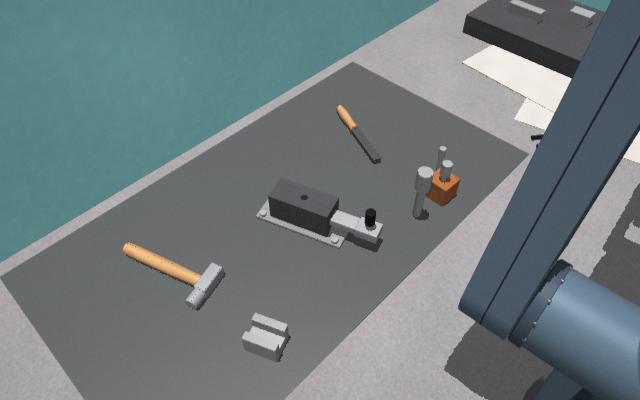

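Three pins show: a large one at top-picture (258,375), the one in the wooden stand at (257,411) and a small one at (235,431). The head top of the pin in the stand measures z≈0.094 m, against 0.095 expected, so that is my choice. The fixture is at (188,296) with its knob at (245,317).

```bash
cat >> h.py <<'E'
def togo(X,zdir):
    """shift (tool axes, after turn) and turn to bring TCP to X with tool z along zdir(xy)"""
    o=env.get_obs();R=np.array(o["tool_rot"]);z=np.array([*zdir,0.]);z/=np.linalg.norm(z)
    out=[]
    for s in(1,-1):
        c=R.T@(s*z); out.append(np.degrees(np.arctan2(c[0],c[2])))
    t=min(out,key=abs); zz=z if t==out[0] else -z
    y=np.array([0,0,-1.]);x=np.cross(y,zz);d=np.array(X)-o["ee_pos"]
    print("turn",np.round(out,1),"shift after turn",np.round([x@d,y@d,zz@d],4),"shift now",np.round(R.T@d,4))
E
python3 -c "
from h import *
print(np.round(env.camera_info('wrist')['mount'],3),env.camera_info('wrist')['intrinsics'],env.hold_point_z)"
python3 -m handwheel '[[[0,0,0,-9.5],[0,0,0,-9.5],[0,0,0,-9.5],[0,0,0,-9.5],[0,0,0,-9.5],[0,0,0,-9.5],[0,0,0,-9.5],[0,0,0,-9.5]]]' 0.5 20
```

```text
[[ 0.001  0.956  0.294 -0.082]
 [ 0.    -0.294  0.956 -0.166]
 [ 1.    -0.001 -0.001  0.002]
 [ 0.     0.     0.     1.   ]] [[278.89832261   0.         324.89288348]
 [  0.         278.89832261 198.25360017]
 [  0.           0.           1.        ]] 0.0188
clock: 1.9
ee_pos: [0.1376, -0.5325, 0.2187]
tool_rot: [[0.051, 0.0, 0.999], [-0.999, -0.0, 0.051], [0.0, -1.0, 0.0]]
contact_force: [-0.6, -0.0, 0.7]
grip_width: 0.502
```

```bash
python3 -c "
from h import *
togo([0.461,-0.243,0.25],[1,0])"
```

```text
turn [   2.9 -177.1] shift after turn [-0.2895 -0.0313  0.3234] shift now [-0.2725 -0.0313  0.3379]
```

```bash
python3 -m handwheel '[[[-0.032,-0.004,0.036,3],[-0.032,-0.004,0.036,0],[-0.032,-0.004,0.036,0],[-0.032,-0.004,0.036,0],[-0.032,-0.004,0.036,0],[-0.032,-0.004,0.036,0],[-0.032,-0.004,0.036,0],[-0.032,-0.004,0.036,0],[-0.032,0,0.036,0],[0,0,0,0]]]'
python3 - <<'E'
from h import *
np.set_printoptions(precision=4,suppress=True)
print(env.get_obs()["ee_pos"])
im,d,K,M=look("wrist");save("w1.png",im);P=cloud(d,K,M)
for q in("pin","pin_stand"):
    for r in env.cut_out("wrist",q)[:4]:
        m=r["mask"];p=P[m];p=p[~np.isnan(p[:,2])];zt=np.percentile(p[:,2],95)
        t=p[abs(p[:,2]-zt)<.004];print(q,round(r["confidence"],2),np.round(r["point"]),"top z",zt,"centre",(t[:,:2].min(0)+t[:,:2].max(0))/2,"ext",np.ptp(t[:,:2],axis=0),"med",np.median(t,0))
E
```

```text
clock: 3.15
ee_pos: [0.4697, -0.2353, 0.2522]
tool_rot: [[-0.003, 0.003, 1.0], [-1.0, -0.003, -0.002], [0.003, -1.0, 0.003]]
contact_force: [0.0, -0.3, -0.3]
grip_width: 0.502
[ 0.4697 -0.2353  0.2522]
pin 0.79 [129. 319.] top z 0.12919459467031963 centre [ 0.4631 -0.1714] ext [0.0295 0.0297] med [ 0.4628 -0.171   0.1279]
pin 0.59 [194. 317.] top z 0.09586118439909325 centre [ 0.4609 -0.2508] ext [0.0195 0.02  ] med [ 0.4609 -0.2506  0.0947]
pin 0.57 [227. 351.] top z 0.0656817258783742 centre [ 0.507  -0.3121] ext [0.0125 0.0134] med [ 0.5076 -0.3109  0.0646]
pin_stand 0.95 [179. 318.] top z 0.05111599788320453 centre [ 0.4608 -0.2516] ext [0.0497 0.0515] med [ 0.4626 -0.244   0.0498]
```

View pics/w1.png

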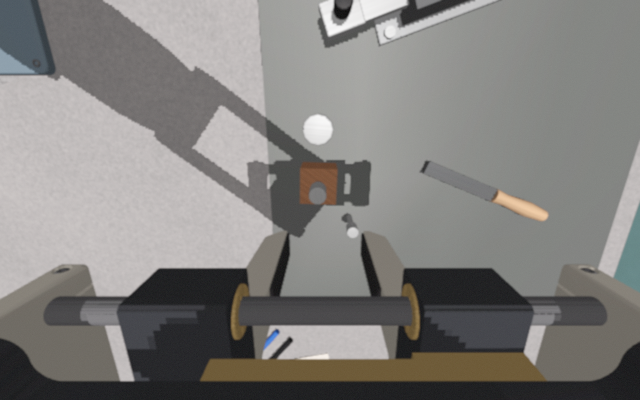

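The wrist picture shows the pin in the stand at (194,317). It has a 20–22 mm head and its top is at 0.095 m, matching the description. The neighbours are about 30 mm wide and 128 mm tall, and about 13 mm wide and 65 mm tall.

```bash
python3 -m handwheel '[[[0.0155,0.03,-0.0087,0],[0,0.04,0,0],[0,0.04,0,0],[0,0.03,0,0],[0,0,0,0]]]'; python3 -c "
from h import *
togo([0.461,-0.251,0.068],[1,0])"
```

```text
clock: 3.92
ee_pos: [0.454, -0.2618, 0.11]
tool_rot: [[-0.018, 0.003, 1.0], [-1.0, -0.008, -0.018], [0.007, -1.0, 0.003]]
contact_force: [-0.3, 0.2, -0.5]
grip_width: 0.502
turn [ -1. 179.] shift after turn [-0.0108  0.042   0.007 ] shift now [-0.0112  0.042   0.0067]
```

```bash
python3 -m handwheel '[[[-0.011,0.001,0.0067,-1],[0,0,0,0],[0,0,0,0]]]'; python3 -c "
from h import *
togo([0.461,-0.251,0.068],[1,0])"
```

```text
clock: 4.3
ee_pos: [0.4624, -0.2527, 0.1126]
tool_rot: [[-0.001, 0.007, 1.0], [-1.0, -0.011, -0.001], [0.011, -1.0, 0.007]]
contact_force: [0.5, 1.3, 0.6]
grip_width: 0.501
turn [-1.000e-01  1.799e+02] shift after turn [-0.0017  0.0446 -0.0014] shift now [-0.0022  0.0445 -0.0018]
```

```bash
python3 -m handwheel '[[[-0.002,0.015,-0.0018,0],[0,0.015,0,0],[0,0.01,0,0],[0,0.003,0,0],[0,0,0,0]]]'; python3 -c "
from h import *
togo([0.461,-0.251,0.068],[1,0])"
```

```text
clock: 4.92
ee_pos: [0.4608, -0.2509, 0.0666]
tool_rot: [[-0.0, 0.007, 1.0], [-1.0, -0.011, -0.0], [0.011, -1.0, 0.007]]
contact_force: [-0.0, -0.2, -0.3]
grip_width: 0.502
turn [ -0. 180.] shift after turn [ 0.0001 -0.0014  0.0002] shift now [ 0.0001 -0.0014  0.0002]
```

```bash
python3 -m handwheel '[[[0,-0.002,0,0],[0,0,0,0],[0,0,0,0],[0,0,0,0],[0,0,0,0]]]' 0 25; python3 -m handwheel '[[[0,-0.01,0,0],[0,-0.02,0,0],[0,-0.03,0,0],[0,-0.03,0,0],[0,-0.02,0,0],[0,-0.01,0,0],[0,0,0,0],[0,0,0,0]]]'
```

```text
clock: 5.55
ee_pos: [0.4612, -0.2513, 0.0695]
tool_rot: [[-0.0, 0.008, 1.0], [-1.0, -0.012, -0.0], [0.012, -1.0, 0.008]]
contact_force: [0.0, 0.5, -0.7]
grip_width: 0.231
clock: 6.55
ee_pos: [0.4599, -0.2495, 0.1952]
tool_rot: [[-0.0, 0.009, 1.0], [-1.0, -0.013, -0.0], [0.013, -1.0, 0.009]]
contact_force: [0.0, -0.1, -0.6]
grip_width: 0.228
```

```bash
python3 -m handwheel '[[[-0.015,0,0.013,0],[-0.03,0,0.026,0],[-0.03,0,0.026,0],[-0.03,0,0.026,0],[-0.03,0,0.026,0],[-0.015,0,0.013,0],[-0.008,0,0.008,0],[0,0,0,0],[0,0,0,0]]]'
cat > meas.py <<'E'
from h import *
np.set_printoptions(precision=4,suppress=True)
import sys
print(env.get_obs()["ee_pos"])
im,d,K,M=look("wrist");save(sys.argv[1],im);P=cloud(d,K,M)
for q,z in(("pin_hole",.07),("knob_top",.095)):
    for r in env.spot_point("wrist",q)[:2]:
        print(q,round(r["confidence"],2),np.round(r["point"]),onplane(r["point"],z,K,M))
for r in env.cut_out("wrist","fixture")[:1]:
    m=r["mask"]&(abs(P[...,2]-.07)<.004); m=cv2.erode(m.astype(np.uint8),np.ones((3,3)))>0
    pts=P[m][:,:2].astype(np.float32);c,s,a=cv2.minAreaRect(pts);b=cv2.boxPoints((c,s,a))
    print("block top z",np.median(P[m][:,2]),"centre",c,"size",s,"angle",a)
E
python3 meas.py w2.png
```

```text
clock: 7.68
ee_pos: [0.5973, -0.0884, 0.1852]
tool_rot: [[-0.004, -0.006, 1.0], [-1.0, -0.008, -0.004], [0.008, -1.0, -0.006]]
contact_force: [-0.3, -0.5, -1.5]
grip_width: 0.231
[ 0.5973 -0.0884  0.1852]
pin_hole 0.67 [103. 347.] [ 0.6183 -0.0001  0.07  ]
knob_top 0.88 [157. 209.] [ 0.4907 -0.0472  0.095 ]
block top z 0.06984691159631626 centre (0.5901272892951965, -0.011902958154678345) size (0.19379889965057373, 0.05385524407029152) angle 18.941526412963867
```

View pics/w2.png

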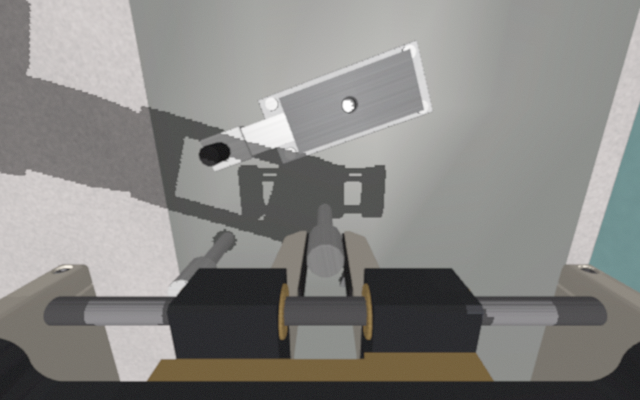

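```bash
cat > meas2.py <<'E'
from h import *
import sys
np.set_printoptions(precision=4,suppress=True)
im,d,K,M=look("wrist");P=cloud(d,K,M)
def run(im,P,K,M,h):
    top=(abs(P[...,2]-.07)<.004)&(np.hypot(P[...,0]-h[0],P[...,1]-h[1])<.09)
    top=cv2.morphologyEx(top.astype(np.uint8),cv2.MORPH_OPEN,np.ones((9,9)))
    n,l,s,c=cv2.connectedComponentsWithStats(top);k=1+np.argmax(s[1:,4]);l=(l==k)
    pts=P[l][:,:2].astype(np.float32);r=cv2.minAreaRect(pts);print("block",r)
    r0,c0=map(int,map(round,project([*h,.07],K,M)))
    g=im[r0-14:r0+15,c0-14:c0+15].astype(int).sum(2)
    z=P[r0-14:r0+15,c0-14:c0+15,2]
    for nm,m in(("depth",~(z>.066)),("gray",abs(g-np.median(g))>60)):
        m=m.astype(np.uint8);n,l2,s2,c2=cv2.connectedComponentsWithStats(m)
        if n<2: continue
        j=1+np.argmax(s2[1:,4]);x,y,w,hh,a=s2[j]
        b=[onplane([r0-14+yy,c0-14+xx],.07,K,M)[:2] for yy,xx in((y-.5,x+w/2-.5),(y+hh-.5,x+w/2-.5),(y+hh/2-.5,x-.5),(y+hh/2-.5,x+w-.5))]
        print(nm,"px",x,y,w,hh,a,"bbox centre",onplane([r0-14+y+hh/2-.5,c0-14+x+w/2-.5],.07,K,M)[:2],"size",np.linalg.norm(b[0]-b[1]),np.linalg.norm(b[2]-b[3]))
    return g
if __name__=="__main__": run(im,P,K,M,(float(sys.argv[1]),float(sys.argv[2])))
E
python3 meas2.py 0.6183 0.0
```

```text
block ((0.6220878958702087, -0.000998038798570633), (0.12805533409118652, 0.056099001318216324), 18.863006591796875)
depth px 9 9 14 14 152 bbox centre [ 0.6202 -0.0015] size 0.012664053848704004 0.013346416185370334
gray px 9 7 16 18 200 bbox centre [ 0.6212 -0.0015] size 0.016283002284788087 0.015252386352056956
```

```bash
python3 -m handwheel '[[[-0.01,0.002,0.003,0],[-0.02,0.006,0.005,0],[-0.02,0.006,0.005,0],[-0.018,0.005,0.005,0],[-0.009,0.003,0.003,0],[-0.004,0.002,0.002,0],[0,0,0,0],[0,0,0,0]]]'; python3 -c "
from h import *
togo([0.621,-0.0023,0.155],[1,0])"
```

```text
clock: 8.93
ee_pos: [0.6223, -0.0005, 0.1587]
tool_rot: [[-0.003, -0.006, 1.0], [-1.0, -0.008, -0.003], [0.008, -1.0, -0.006]]
contact_force: [0.0, -0.7, -2.3]
grip_width: 0.235
turn [ -0.2 179.8] shift after turn [ 0.0018  0.0037 -0.0013] shift now [ 0.0018  0.0037 -0.0012]
```

```bash
python3 -m handwheel '[[[0.0018,0.004,-0.0012,0],[0,0,0,0],[0,0,0,0]]]'
python3 - <<'E'
from h import *
np.set_printoptions(precision=4,suppress=True)
o=env.get_obs();e=np.array(o["ee_pos"]);print(e,o["tool_rot"][:,1])
H=[0.6202,-0.0016,.07]
ims=[]
for cam in("wrist","side","top"):
    im,d,K,M=look(cam);r,c=project(H,K,M);tr,tc=project([H[0],H[1],e[2]-.0635],K,M)
    print(cam,"hole px",r,c,"ideal tip px",tr,tc)
    if cam=="wrist": print(im.shape)
    if cam=="top": continue
    r,c=int(r),int(c);a=im[max(0,r-50):r+40,c-45:c+45];ims.append(cv2.resize(a,(400,400),interpolation=cv2.INTER_CUBIC) if a.shape[0]==90 else cv2.resize(a,(400,400)))
save("c3.png",np.hstack(ims))
E
```

```text
clock: 9.3
ee_pos: [0.6209, -0.004, 0.1548]
tool_rot: [[-0.005, -0.005, 1.0], [-1.0, -0.008, -0.005], [0.008, -1.0, -0.005]]
contact_force: [-0.1, -0.0, -1.0]
grip_width: 0.229
[ 0.6209 -0.004   0.1548] [-0.0053 -0.0083 -1.    ]
wrist hole px 198.6574511440738 324.20929199087584 ideal tip px 206.07759590190702 323.9979094252159
(400, 640, 3)
side hole px 195.67060712363977 304.187045100827 ideal tip px 188.33494623151822 303.89498687598433
top hole px 187.16591675698058 297.22281570903425 ideal tip px 185.916022682072 297.0006067298943
```

View pics/c3.png

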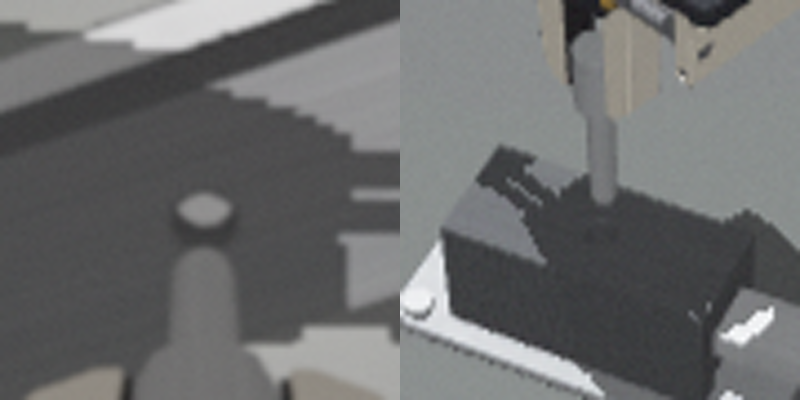

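The crop shows the pin tip about 2.5 mm short of the hole in +y: hole at wrist (197,325), tip centre about (209,325). The columns agree. I'll correct that and lower slowly.

```bash
python3 -m handwheel '[[[-0.0025,0.008,0,0],[0,0.002,0,0],[0,0,0,0],[0,0,0,0]]]'; python3 -c "
from h import *
togo([0.621,-0.0016,0.13],[1,0])"
```

```text
clock: 9.95
ee_pos: [0.6208, -0.0009, 0.1438]
tool_rot: [[-0.004, -0.006, 1.0], [-1.0, -0.008, -0.004], [0.008, -1.0, -0.006]]
contact_force: [0.3, 0.3, -0.7]
grip_width: 0.229
turn [ -0.2 179.8] shift after turn [0.0007 0.0138 0.0002] shift now [0.0006 0.0138 0.0003]
```

```bash
python3 -m handwheel '[[[0.0006,0.005,0,0],[0,0.003,0,0],[0,0.001,0,0],[0,0,0,0]]]'; python3 -m handwheel '[[[0,0.003,0,0],[0,0.001,0,0],[0,0,0,0]]]'
```

```text
clock: 10.45
ee_pos: [0.6207, -0.0017, 0.1342]
tool_rot: [[-0.004, -0.006, 1.0], [-1.0, -0.008, -0.004], [0.008, -1.0, -0.006]]
contact_force: [0.0, -0.2, -1.7]
grip_width: 0.23
clock: 10.82
ee_pos: [0.6208, -0.0017, 0.1301]
tool_rot: [[-0.004, -0.005, 1.0], [-1.0, -0.008, -0.004], [0.008, -1.0, -0.005]]
contact_force: [0.5, -0.3, -1.3]
grip_width: 0.232
```

```bash
python3 -m handwheel '[[[0,0.003,0,0],[0,0.002,0,0],[0,0,0,0]]]'; python3 -m handwheel '[[[0,0.003,0,0],[0,0.002,0,0],[0,0,0,0]]]'
```

```text
clock: 11.2
ee_pos: [0.6208, -0.0018, 0.1247]
tool_rot: [[-0.004, -0.006, 1.0], [-1.0, -0.008, -0.004], [0.008, -1.0, -0.005]]
contact_force: [-0.3, 0.2, -0.7]
grip_width: 0.23
clock: 11.58
ee_pos: [0.6207, -0.0018, 0.1193]
tool_rot: [[-0.004, -0.006, 1.0], [-1.0, -0.008, -0.004], [0.008, -1.0, -0.006]]
contact_force: [0.1, 1.5, -1.4]
grip_width: 0.234
```

```bash
python3 -m handwheel '[[[-0.0004,0.002,0,0],[0,0.002,0,0],[0,0,0,0]]]'; python3 -m handwheel '[[[0,0.002,0,0],[0,0.001,0,0],[0,0,0,0]]]'
```

```text
clock: 11.95
ee_pos: [0.6208, -0.0014, 0.1151]
tool_rot: [[-0.004, -0.005, 1.0], [-1.0, -0.008, -0.004], [0.008, -1.0, -0.005]]
contact_force: [-0.4, 0.0, -1.8]
grip_width: 0.23
clock: 12.32
ee_pos: [0.6208, -0.0015, 0.1119]
tool_rot: [[-0.004, -0.005, 1.0], [-1.0, -0.008, -0.004], [0.008, -1.0, -0.005]]
contact_force: [-0.1, 0.7, -1.5]
grip_width: 0.231
```

```bash
python3 -m handwheel '[[[0,0,0,0],[0,0,0,0],[0,0,0,0]]]' 0.5; python3 -m handwheel '[[[0,-0.01,0,0],[0,-0.02,0,0],[0,-0.025,0,0],[0,-0.02,0,0],[0,-0.01,0,0],[0,0,0,0],[0,0,0,0]]]'; python3 -c "
from h import *
togo([0.4885,-0.0465,0.18],[-.323,.946])
for cam in('side',):
    im,d,K,M=look(cam);r,c=map(int,project([0.6202,-.0016,.1],K,M));save('c4.png',cv2.resize(im[r-60:r+60,c-60:c+100],(800,600),interpolation=cv2.INTER_CUBIC))"
```

```text
clock: 12.7
ee_pos: [0.6214, -0.0015, 0.1127]
tool_rot: [[-0.004, -0.004, 1.0], [-1.0, -0.008, -0.004], [0.009, -1.0, -0.004]]
contact_force: [0.4, -0.8, -0.8]
grip_width: 0.48
clock: 13.58
ee_pos: [0.6219, -0.0008, 0.2029]
tool_rot: [[-0.004, -0.002, 1.0], [-1.0, -0.009, -0.004], [0.009, -1.0, -0.002]]
contact_force: [0.2, 0.2, -0.5]
grip_width: 0.501
turn [-109.1   70.9] shift after turn [1.41e-01 2.29e-02 1.00e-04] shift now [ 0.0461  0.0236 -0.1332]
```

View pics/c4.png

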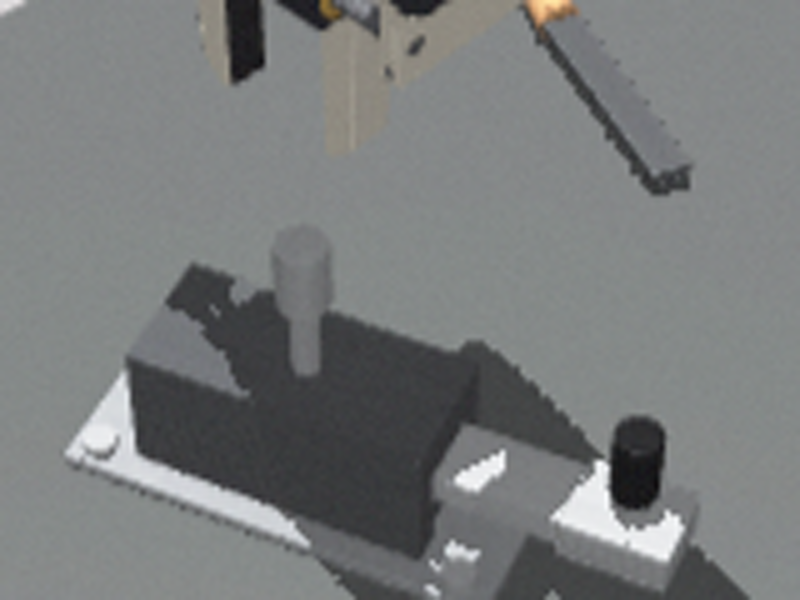

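```bash
python3 -m handwheel '[[[0,0,0,10],[0,0,0,10],[0,0,0,10],[0,0,0,10],[0,0,0,10],[0,0,0,10],[0,0,0,9],[0,0,0,0]]]'; python3 -m handwheel '[[[0.015,0,0,0],[0.03,0,0,0],[0.03,0,0,0],[0.03,0,0,0],[0.02,0,0,0],[0.01,0,0,0],[0,0,0,0],[0,0,0,0]]]';  python3 -c "
from h import *
togo([0.4885,-0.0465,0.18],[-.323,.946])
env.snapshot('wrist')"; python3 meas.py w5.png
```

```text
clock: 14.62
ee_pos: [0.618, -0.0002, 0.1942]
tool_rot: [[-0.948, -0.017, 0.319], [-0.319, -0.006, -0.948], [0.018, -1.0, 0.0]]
contact_force: [0.8, 0.6, 0.4]
grip_width: 0.497
clock: 15.62
ee_pos: [0.4861, -0.045, 0.1932]
tool_rot: [[-0.939, -0.022, 0.343], [-0.343, -0.005, -0.939], [0.022, -1.0, -0.003]]
contact_force: [0.5, -0.2, 0.2]
grip_width: 0.501
turn [-178.8    1.2] shift after turn [-0.0018  0.0132  0.0022] shift now [-0.002   0.0132  0.0023]
[ 0.4861 -0.045   0.1932]
pin_hole 0.81 [ 42. 325.] [0.6193 0.0022 0.07  ]
knob_top 0.66 [194. 326.] [ 0.4893 -0.0466  0.095 ]
knob_top 0.35 [240. 451.] [ 0.4876 -0.1857  0.095 ]
block top z 0.06980793705757105 centre (0.6072503924369812, -0.005637504160404205) size (0.09469601511955261, 0.05425455793738365) angle 19.010478973388672
```

```bash
python3 -m handwheel '[[[-0.0025,0.015,0.0025,1],[0,0.03,0,0],[0,0.03,0,0],[0,0.02,0,0],[0,0.01,0,0],[0,0,0,0],[0,0,0,0]]]';  python3 -c "
from h import *
togo([0.4893,-0.0466,0.069],[-.323,.946])"
```

```text
clock: 16.75
ee_pos: [0.4875, -0.0469, 0.0813]
tool_rot: [[-0.946, -0.023, 0.323], [-0.323, -0.004, -0.946], [0.023, -1.0, -0.003]]
contact_force: [1.3, -0.1, 0.6]
grip_width: 0.503
turn [180.  -0.] shift after turn [-0.0018  0.0123  0.0003] shift now [-0.0021  0.0123  0.0003]
```

```bash
python3 -m handwheel '[[[-0.002,0.008,0,0],[0,0.004,0,0],[0,0,0,0]]]'; python3 -m handwheel '[[[0,0,0,0],[0,0,0,0],[0,0,0,0],[0,0,0,0],[0,0,0,0]]]' 0 10
```

```text
clock: 17.12
ee_pos: [0.4905, -0.0466, 0.0699]
tool_rot: [[-0.946, -0.02, 0.323], [-0.323, -0.005, -0.946], [0.021, -1.0, -0.001]]
contact_force: [-1.2, 0.1, -0.1]
grip_width: 0.502
clock: 17.75
ee_pos: [0.4898, -0.0445, 0.0702]
tool_rot: [[-0.947, -0.021, 0.322], [-0.322, -0.002, -0.947], [0.02, -1.0, -0.005]]
contact_force: [0.5, 0.2, -1.5]
grip_width: 0.212
```

```bash
python3 -m handwheel '[[[-0.0015,0,0,0],[-0.0015,0,0,0],[-0.0015,0,0,0],[-0.0015,0,0,0],[-0.0015,0,0,0],[-0.0015,0,0,0]]]'; python3 -m handwheel '[[[-0.001,0,0,0],[-0.001,0,0,0],[-0.001,0,0,0],[-0.001,0,0,0]]]'
```

```text
clock: 18.5
ee_pos: [0.4967, -0.0421, 0.0701]
tool_rot: [[-0.946, -0.025, 0.322], [-0.322, -0.003, -0.947], [0.025, -1.0, -0.006]]
contact_force: [-3.2, 0.1, 3.6]
grip_width: 0.213
clock: 19.0
ee_pos: [0.5009, -0.0407, 0.0702]
tool_rot: [[-0.946, -0.025, 0.322], [-0.322, -0.003, -0.947], [0.024, -1.0, -0.005]]
contact_force: [-3.3, -0.8, 4.5]
grip_width: 0.214
```

```bash
python3 -m handwheel '[[[-0.001,0,0,0],[-0.001,0,0,0],[-0.001,0,0,0],[-0.001,0,0,0]]]'; python3 -m handwheel '[[[-0.001,0,0,0],[-0.001,0,0,0],[-0.001,0,0,0],[-0.001,0,0,0]]]'
```

```text
clock: 19.5
ee_pos: [0.505, -0.0393, 0.0702]
tool_rot: [[-0.946, -0.025, 0.322], [-0.322, -0.003, -0.947], [0.024, -1.0, -0.005]]
contact_force: [-3.6, -0.4, 5.0]
grip_width: 0.213
clock: 20.0
ee_pos: [0.5094, -0.0378, 0.0702]
tool_rot: [[-0.946, -0.024, 0.322], [-0.322, -0.003, -0.947], [0.024, -1.0, -0.005]]
contact_force: [-2.8, 0.2, 3.8]
grip_width: 0.212
```

```bash
python3 -m handwheel '[[[-0.001,0,0,0],[-0.001,0,0,0],[-0.001,0,0,0],[-0.001,0,0,0]]]'; python3 -m handwheel '[[[-0.001,0,0,0],[-0.001,0,0,0],[-0.001,0,0,0],[-0.001,0,0,0]]]'
```

```text
clock: 20.5
ee_pos: [0.5137, -0.0363, 0.0702]
tool_rot: [[-0.946, -0.024, 0.322], [-0.322, -0.002, -0.947], [0.023, -1.0, -0.005]]
contact_force: [-2.8, 1.0, 4.1]
grip_width: 0.212
clock: 21.0
ee_pos: [0.5173, -0.0351, 0.0701]
tool_rot: [[-0.946, -0.025, 0.322], [-0.322, -0.003, -0.947], [0.024, -1.0, -0.005]]
contact_force: [-7.2, -1.5, 7.6]
grip_width: 0.21
```

The push rose from 3 N to 7 N, so the pin has probably caught. I'll check the pin's height.

```bash
cat > pinz.py <<'E'
from h import *
import sys
np.set_printoptions(precision=4,suppress=True)
print(env.get_obs()["contact_force"],env.get_obs()["ee_pos"])
for cam in("side","top"):
    im,d,K,M=look(cam);P=cloud(d,K,M)
    m=(np.hypot(P[...,0]-.6202,P[...,1]+.0016)<.022)&(P[...,2]>.074)&(P[...,2]<.145)
    p=P[m];print(cam,len(p),"z max",np.sort(p[:,2])[-8:] if len(p) else 0)
    if len(p): t=p[p[:,2]>np.percentile(p[:,2],97)-.003];print("top centre",t[:,:2].min(0)/2+t[:,:2].max(0)/2)
    if cam=="side":
        r,c=map(int,project([0.6202,-.0016,.1],K,M));save(sys.argv[1],cv2.resize(im[r-60:r+60,c-60:c+100],(800,600),interpolation=cv2.INTER_CUBIC))
E
python3 pinz.py c6.png
```

```text
[-7.1928 -1.5212  7.5877] [ 0.5173 -0.0351  0.0701]
side 178 z max [0.1031 0.1033 0.1033 0.1033 0.1033 0.1036 0.1038 0.1042]
top centre [0.6185 0.0013]
top 19 z max [0.1016 0.1017 0.1021 0.1024 0.1025 0.1031 0.1035 0.1056]
top centre [ 0.6274 -0.0009]
```

View pics/c6.png

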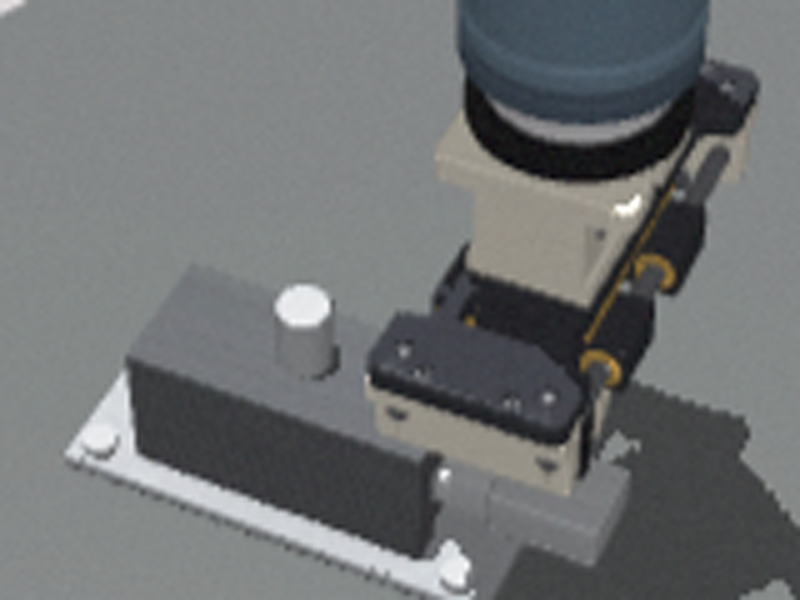

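The pin's head now sits on the block, with its top at about 0.103 m against 0.102 for fully home. Next I ease the push, let go of the knob, rise and check closely.

```bash
python3 -m handwheel '[[[0.001,0,0,0],[0,0,0,0],[0,0,0,0],[0,0,0,0],[0,0,0,0]]]' 0.5; python3 -m handwheel '[[[0,-0.01,0,0],[0,-0.025,0,0],[0,-0.03,0,0],[0,-0.03,0,0],[0,-0.02,0,0],[0,-0.01,0,0],[0,0,0,0],[0,0,0,0]]]'
cat > chk.py <<'E'
from h import *
np.set_printoptions(precision=4,suppress=True)
for cam in("side","top","wrist"):
    im,d,K,M=look(cam);P=cloud(d,K,M)
    near=np.hypot(P[...,0]-.6202,P[...,1]+.0016)
    t=P[(near<.018)&(P[...,2]>.09)&(P[...,2]<.125)];b=P[(near>.018)&(near<.027)&(abs(P[...,2]-.07)<.006)]
    if len(t)<10: print(cam,len(t));continue
    t=t[t[:,2]>np.median(t[:,2])-.004] if cam!="side" else t[t[:,2]>.0985]
    A=np.c_[t[:,:2]-t[:,:2].mean(0),np.ones(len(t))];s=np.linalg.lstsq(A,t[:,2],rcond=None)[0]
    print(cam,len(t),"head top z",np.median(t[:,2]),"block z",np.median(b[:,2]),"diff (32 mm if home)",np.median(t[:,2])-np.median(b[:,2]),"centre",(t[:,:2].min(0)+t[:,:2].max(0))/2,"slope",s[:2])
    if cam=="wrist": save("w7.png",im)
E
python3 chk.py
```

```text
clock: 21.72
ee_pos: [0.5182, -0.036, 0.0696]
tool_rot: [[-0.946, -0.021, 0.322], [-0.322, -0.003, -0.947], [0.021, -1.0, -0.004]]
contact_force: [-0.6, -0.2, 0.3]
grip_width: 0.499
clock: 22.72
ee_pos: [0.5207, -0.0354, 0.2011]
tool_rot: [[-0.946, -0.02, 0.322], [-0.322, -0.004, -0.947], [0.02, -1.0, -0.003]]
contact_force: [-0.7, 0.2, -0.6]
grip_width: 0.5
side 78 head top z 0.10142385408403709 block z 0.06953748243465019 diff (32 mm if home) 0.0318863716493869 centre [0.6188 0.0003] slope [0.0164 0.0141]
top 0
wrist 511 head top z 0.10178764547847058 block z 0.06984896857019238 diff (32 mm if home) 0.0319386769082782 centre [ 0.6207 -0.0009] slope [ 0.0016 -0.0018]
```

```bash
python3 -c "
from bench import env
print(env.finish_job(), env.get_obs()['clock'])"
```

```text
the job is handed in; nothing more can be done
the job is handed in; nothing more can be done
```

The pin is threaded through the drawbar and sits fully home on the block. I handed the job in at about 23 s on the robot's clock, and `finish_job` gave no verdict.

**What I did:** I took the pin from the stand by its head and set it in the top hole. Then I gripped the knob at 10 N and pushed the drawbar in about 29 mm in steps of 1 to 1.5 mm. The push rose from about 3 N to 7 N as the pin dropped and locked the drawbar. I let go and raised the arm clear.

**Last checks:**

| Check | Wrist camera | Side camera | Target |
|---|---|---|---|
| Head top above the block | 31.9 mm | 31.9 mm | 32 mm when home |
| Tilt of the head | about 0.002 rad | about 0.02 rad | below 0.06 rad |
| Centre, distance from my measured hole | about 1 mm | about 2 mm | below 3 mm |

- **Force:** the highest wrist force I read was about 10 N, while pushing on the knob. The force between pin and fixture cannot be read directly.
- **Disagreement:** the side camera's looser fit accounts for its larger tilt and offset.
- **Failed check:** the top camera gave no reading of the pin in the final check; I didn't find out why.
- **Not re-measured:** no move came close to the V-block, hammer or file, but I did not measure their positions again at the end.

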